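# Clear the light gate and hold the test cell in its beam

### The job

Take the beam blocker out of the light gate and hang it by its bail handle on the hook stand, then let it go. Then lift the taller of the two glass cells out of the rack, touching it with the fingers only on its two wide frosted faces, never on the clear end windows, and hold it upright in the middle of the light path, clear of the gate, so that the beam passes squarely through both windows at the cell's window centre. Finish while still holding it there without moving; leave the short cell and the other things on the bench as they are.

Things in the scene. Friction and masses are not known exactly. Their poses are not given: they have to be found in the camera images.
- gate: Light gate, fixed: aluminium base 176 x 60 x 8 mm with two steel brackets, each carrying an 18 mm barrel sensor; origin at the centre of the base's underside, x along the light beam (the base's long side), z up. The lenses face each other at x = -40 and +40 mm; between them nothing of the gate is higher than the 8 mm base. Brackets 74 mm high.
- beam (a point): Middle of the light path, halfway between the lenses, 50 mm above the bench; its x axis runs along the beam, z up.
- blocker: Loose, 150 g, stands in the gate. Foot 40 x 56 x 6 mm, on it a dark plate 8 mm thick (x), 64 mm wide (y), top at 58 mm, and over it a bail of 10 mm round bar in the plate's plane: top bar along y, -44 to +44 mm, at z = 108 mm; opening under it 45 mm high, 90 wide. Origin: centre of the foot's underside. Pinch the bar from above across x, 35 mm off its middle, to leave the middle for the hook.
- bail (a point): Middle of the bail's top bar on its centre line (blocker z = 108 mm); axes as the blocker's.
- hook_stand: Hook stand, fixed: round base 90 mm across, 14 mm post, and at 180 mm height a level 8 mm round arm pointing to the stand's -x, 85 mm long, with a tip turned up at x = -95 mm, its top 18 mm above the arm's centre line. The post ends in a knuckle of 9 mm radius at arm height. Origin under the post on the bench, z up.
- hook_seat (a point): Point on the arm's centre line, 48 mm out from the post and 180 mm above the bench, where the bail is to hang; x axis points along the arm from the tip to the post, z up.
- rack: Grey block 130 x 50 x 26 mm (x, y, z), fixed, with two pockets 32 x 20 mm, 20 mm deep, at x = -32 and +32 mm; a cell stands upright in each. Either cell may be in either pocket. Origin at the centre of the underside.
- tall_cell: The glass cell to be used: 30 x 18 x 72 mm (x along the light path, y, z), 60 g, loose, upright in the rack, 52 mm above the rack's top. Frosted faces: the two wide ones at y = -9 and +9 mm (30 mm wide, whitish). Clear windows: the narrow ends at x = -15 and +15 mm. Origin at the centre of the underside. Grip from above along y, for instance 55 mm above its underside.
- tall_cell_window_a: Clear window at the -x end of the tall cell (12 mm wide, 72 mm high), part of the cell; origin at its lower edge. The fingers must not touch it.
- tall_cell_window_b: Clear window at the +x end of the tall cell, same size, part of the cell; origin at its lower edge. The fingers must not touch it.
- window_centre (a point): Point on the tall cell's upright middle line, 22 mm above its underside, which belongs in the beam; axes as the cell's.
- short_cell: The other glass cell, 30 x 18 x 45 mm, 60 g, loose, in the other pocket of the rack; to be left there. Origin at the centre of the underside.
- spare_roller: Green roller, 42 mm across, 22 mm high, bystander, loose; origin at the centre of the underside.
- gauge_block: Steel block 22 x 45 x 25 mm, bystander, loose; origin at the centre of the underside.

How it is judged:
By the outcome, as a careful person would: the job done as asked, in the order asked, and still so for the second after the job is handed in, while the arm keeps its last pose, push and grip.
It also fails if it takes over 48 s, if anything falls off the work surface, if the arm or the gripper's body presses on something with over 40 N, if the wrist force passes 120 N, or if a joint passes its speed limit or range.

### The arm

A 6-joint arm with a two-finger parallel gripper is mounted at the origin on a cart in front of the work surface, level with it; the furniture and walls round the work are solid. World frame = base frame: x ahead of the robot, y to its left, z up, the work surface at z = 0. Lengths are in mm, angles in rad, forces in N, time in s.
With the tool pointing down it reaches from about 350 to 975 mm from the base axis. Payload 7.1 kg.
Tool frame: the origin (TCP) lies midway between the tips of the shut fingers; the grasp point (between the pads) lies ctrl.grip_point_offset behind it (ctrl.grip_point_offset is the distance from the TCP to the grasp point, in mm); z points along the fingers, y is the line along which they close (so a half turn about z gives the same grasp; the last joint's range is limited). The gripper opens to 88 mm and grips with 3 to 60 N. Pads are 20 mm wide; open, the fingers measure 115 mm over their backs; the gripper's body (75 mm by 178 mm) begins 61 mm behind the grasp point.
Start: joints at [1.304, 0.423, 1.63, -0, 1.089, -0.019], TCP at [153.263, 605.9, 222.675] pointing down, gripper open.
Joint ranges: [-3, 3], [-0.9, 2.11], [0.09, 2.58], [-1.31, 4.45], [0.11, 2.69], [-2.54, 2.54]. Speed limits (rad/s): [2.39, 2.39, 3.01, 3.14, 3.14, 3.14].

### API

Orientations are given as a rotation vector (axis times angle).
In Python, from workcell import ctrl gives the robot as it stands.
- The arm moves only by the tool apply_moves, never from a script. Its argument "targets" is a list of rows, each an object of numbers: "tx", "ty", "tz": the shift along the world's x, y, z in m; "spin": the turn about the world's z in degrees. In form: [{"tx": .., "ty": .., "tz": .., "spin": ..}, ...]. A call has exactly 8 rows; each row is the pose to reach, as a shift and turn from the pose commanded when the call began; what a row does not reach only later rows make up. A row lasts 1/10 s, in which the tool goes at most 50 mm and 8.59 degrees, less where a joint would pass 70% of its speed; a pose out of reach is approached as far as the arm can. A call with a gripper value outside its range is refused whole. "gripper" is the closure, from -1 (fully open) to 1 (shut), set as the call begins (left out, the last holds). The fingers move at their own pace and stop on an object; the grip force is fixed at half the most. Time passes only in rows, so rows that repeat a pose let the fingers close, or fill a call up. It gives the time, the measured TCP pose, the force, the opening and the grip force at its end, in the units of the state.
- ctrl.get_obs(): the state, without advancing time (a new reading comes with each control period).
- ctrl.get_image(name): name is "scene" or "top" or "wrist"; returns the picture (420x560x3 uint8, red, green, blue); there is no depth.
- ctrl.get_calibration(name): a dict with "fov_y" (degrees; the focal length in pixels is half the picture's height over the tangent of half this angle, whatever the lens; pixels are square), "cx", "cy" (the principal point, pixels), "dist" ([k1, k2, p1, p2, k3] as OpenCV has them; the pictures are not rectified), "rvec" (rotation vector, rad) and "tvec" (3), from world to camera coordinates, as OpenCV has them. Camera axes: x right, y down, z forward; pixel columns grow to the right and rows downward; lengths in mm; the calibration is good to about 2 mm. A picture is of the moment at which its call begins: read the wrist's pose just before it. get_calibration takes no time and is no camera call; for the wrist camera it gives the pose at the moment of the call.
- ctrl.close_job(): hands the job in; it is judged then, once.
Trained networks look in the newest picture that a camera, given by its name, has taken for a name from the list of things; names that differ only in an ending like _2 or _b are one class to them, and where a whole thing is asked for, a point or a joint stands for the part that bears it (a point fixed in the world has none). Each returns a list of dicts, best first, with "score" (0 to 1); they miss things now and then, are a little off and sometimes report something else, mostly with a low value. They report only what shows in the picture. A call takes as long as a camera call.
- ctrl.outline_of(name, camera): "pixels" (420x560 bool, what is visible of it) and "box" ([left, top, right, bottom] in pixels, round what is visible of it).
- ctrl.pinpoint(name, camera): "uv" ([column, row] in pixels: a listed point, or the origin of a listed thing).
The state is a dict: "t": time; "qpos": joint angles; "qvel": joint speeds; "joint_torque": joint torques, N m; "ee_pos": TCP position; "orientation": TCP orientation; "ft_force": force on the tool from outside, world axes, zero at the start; "moment": the same for the moment, N m; "width": finger opening in mm; "grasp_force": force on a finger pad.
Only numpy, scipy, OpenCV 4.12 (cv2) and the standard library are available. Lean on these libraries where they do the work, as an engineer would, in place of code of your own. Each camera call takes 0.05 s, during which the arm holds its last target. There are 200 camera calls.

## Working session

There is one attempt and no reset: what is moved stays moved. The work goes in short steps, Python scripts to look and compute and a tool call to move; the robot and the scene stay as the last step left them, time stands still between calls to the robot, and variables do not carry over. Pictures are saved under pics/ and viewed, at most 10 in all, crops included, and the job is handed in when it is done.

Besides the shell and the picture viewer there is one more tool, called after "Emit:" by a JSON object that holds its "api" and its "payload", one argument or row to a line. apply_moves: Moves the arm, as the interface text tells. Its arguments: {"type":"object","properties":{"targets":{"type":"array"},"gripper":{"type":"number"}},"required":["targets"]}

```bash
mkdir -p pics; ls; cat > h.py <<'E'
import numpy as np, cv2
from workcell import ctrl
def cal(n):
    c=ctrl.get_calibration(n); f=210/np.tan(np.radians(c["fov_y"])/2)
    K=np.array([[f,0,c["cx"]],[0,f,c["cy"]],[0,0,1.]]); return K,np.array(c["dist"],float),np.array(c["rvec"],float),np.array(c["tvec"],float)
def ray(n,uv):
    K,d,r,t=cal(n); R=cv2.Rodrigues(r)[0]
    p=cv2.undistortPoints(np.array(uv,float).reshape(-1,1,2),K,d).reshape(-1,2)
    D=np.c_[p,np.ones(len(p))]@R; return -R.T@t,D/np.linalg.norm(D,axis=1)[:,None]
def onz(n,uv,z):
    C,D=ray(n,uv); return C+D*((z-C[2])/D[:,2])[:,None]
def proj(n,P):
    K,d,r,t=cal(n); return cv2.projectPoints(np.array(P,float).reshape(-1,1,3),r,t,K,d)[0].reshape(-1,2)
def tri(obs):
    A=np.zeros((3,3));b=np.zeros(3)
    for n,uv in obs:
        C,D=ray(n,[uv]);M=np.eye(3)-np.outer(D[0],D[0]);A+=M;b+=M@C
    return np.linalg.solve(A,b)
def save(n,f):
    im=ctrl.get_image(n); cv2.imwrite("pics/"+f,im[:,:,::-1]); return im
E
python3 - <<'E'
from h import *
o=ctrl.get_obs();print({k:np.round(v,3) for k,v in o.items()},ctrl.grip_point_offset)
ims=[save(n,n+"0.png") for n in ("scene","top","wrist")]
for n in ("scene","top","wrist"):
    K,d,r,t=cal(n);print(n,K[0,0],d,-cv2.Rodrigues(r)[0].T@t)
for name in ["gate","beam","blocker","bail","hook_stand","hook_seat","rack","tall_cell","window_centre","short_cell","tall_cell_window_a","spare_roller","gauge_block"]:
    for n in ("scene","top"):
        print(name,n,[(round(float(q["score"]),2),np.round(q["uv"],1).tolist()) for q in ctrl.pinpoint(name,n)[:3]])
E
```

```text
pics
{'t': np.float64(0.0), 'qpos': array([ 1.304,  0.424,  1.631,  0.   ,  1.089, -0.019]), 'qvel': array([-0.001,  0.001, -0.   , -0.001, -0.001,  0.002]), 'joint_torque': array([ 1.0000e-03, -5.4463e+01, -2.7367e+01,  6.4000e-02,  2.3000e-02,
       -0.0000e+00]), 'ee_pos': array([153.106, 605.356, 221.884]), 'orientation': array([-3.880e-01, -3.117e+00,  2.000e-03]), 'ft_force': array([0.266, 0.252, 0.071]), 'moment': array([-0.011, -0.035,  0.009]), 'grasp_force': np.float64(0.0), 'width': np.float64(87.997)} 18.700000000000003
scene 493.2085079245864 [0.05510296 0.         0.         0.         0.        ] [ -25.98468198 1146.99735569  784.30065849]
top 475.40923986657975 [-0.02641436  0.          0.          0.          0.        ] [ 438.90124815  143.45511505 1127.4064452 ]
wrist 299.21431888520357 [0.00252198 0.         0.         0.         0.        ] [ 71.69341215 626.80174554 384.64445737]
gate scene [(0.57, [278.1, 237.4])]
gate top [(0.65, [300.1, 206.1])]
beam scene [(0.98, [275.3, 222.5]), (0.42, [304.5, 208.8])]
beam top [(0.67, [298.8, 207.3])]
blocker scene [(0.97
[... 180 characters left out ...]
1.6])]
hook_seat scene [(0.69, [208.3, 239.9])]
hook_seat top [(0.76, [150.5, 191.9])]
rack scene [(0.85, [305.4, 207.9])]
rack top [(0.81, [375.5, 206.6])]
tall_cell scene [(0.74, [294.0, 207.7])]
tall_cell top [(0.74, [373.9, 192.7])]
window_centre scene [(0.68, [294.5, 199.9])]
window_centre top [(0.66, [373.1, 192.6])]
short_cell scene [(0.46, [314.6, 208.2])]
short_cell top [(0.61, [379.9, 222.1])]
tall_cell_window_a scene [(0.26, [207.8, 283.3])]
tall_cell_window_a top []
spare_roller scene [(0.79, [204.6, 279.2])]
spare_roller top [(0.65, [291.5, 205.6]), (0.64, [190.2, 175.0]), (0.18, [372.5, 205.7])]
gauge_block scene [(0.83, [265.0, 300.1])]
gauge_block top [(0.71, [194.7, 247.5])]
```

```bash
python3 - <<'E'
import cv2
a=cv2.imread("pics/top0.png")[110:310,100:440];cv2.imwrite("pics/topc.png",cv2.resize(a,(800,470),interpolation=cv2.INTER_CUBIC))
a=cv2.imread("pics/scene0.png")[140:350,150:400];cv2.imwrite("pics/scenec.png",cv2.resize(a,(714,600),interpolation=cv2.INTER_CUBIC))
E
```

```text
(no output)
```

View pics/topc.png

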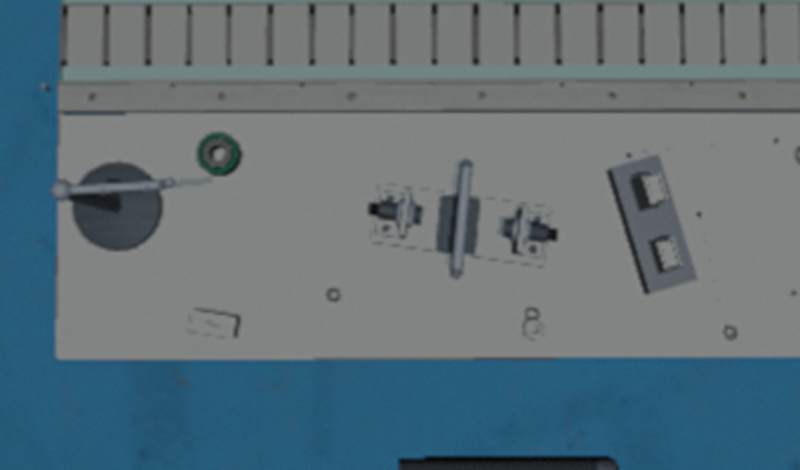

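View pics/scenec.png

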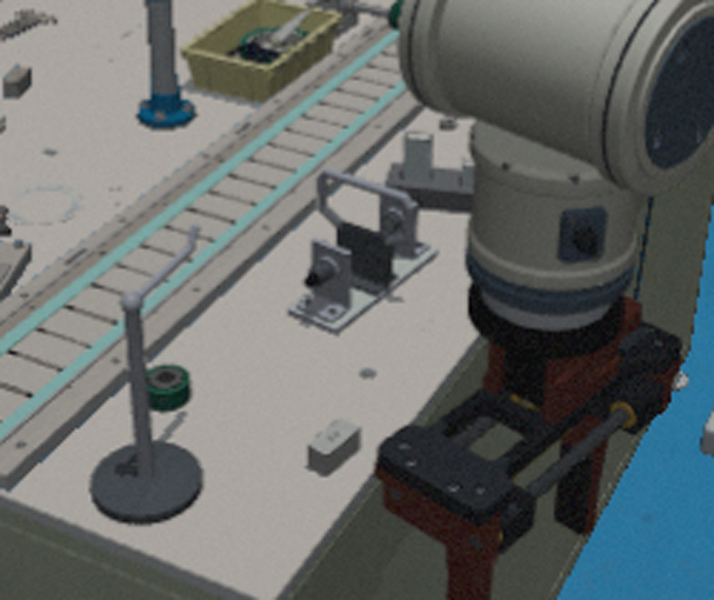

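The top view shows hook stand (crop left, post top ~(60,188), arm pointing right to ~(210,180)), gate with blocker in the middle (bail ~(460,217)), and rack at right with two cells. The scene view shows the same; the tall cell is the one at the far end (418,155).

```bash
python3 - <<'E'
from h import *
u=lambda x,y:(100+x*340/800,110+y*200/470)
v=lambda x,y:(150+x*250/714,140+y*210/600)
print("top cam fwd",cv2.Rodrigues(cal("top")[2])[0].round(2))
def p(n,*a): print(n,np.round(np.array(a),1).tolist())
p("gate corners z8 (L-top,L-bot,R-top,R-bot)",onz("top",[u(380,183),u(370,242),u(551,206),u(543,266)],8))
p("bail ends",onz("top",[u(465,160),u(456,275)],108))
p("barrel backs z50",onz("top",[u(370,209),u(556,234)],50))
p("hook base c",onz("top",[u(117,206)],8),onz("scene",[v(147,480)],6))
p("knuckle,armtip",onz("top",[u(60,188),u(168,184)],180),onz("top",[u(210,181)],190))
p("knuckle tri",tri([("top",u(60,188)),("scene",v(132,300))]))
p("rack corners z26",onz("top",[u(608,168),u(658,156),u(695,278),u(648,293)],26))
p("tall top z78 / short top z51",onz("top",[u(652,190),u(667,254)],[78]),onz("top",[u(667,254)],51))
p("tri hook seat",tri([("top",(150.5,191.9)),("scene",(208.3,239.9))]))
p("tri beam",tri([("top",(298.8,207.3)),("scene",(275.3,222.5))]))
p("tall",onz("top",[(373.9,192.7)],6),onz("scene",[(294,207.7)],6),"x" and onz("top",[(379.9,222.1)],6),onz("scene",[(314.6,208.2)],6))
p("bail",onz("top",[(300.1,202.2)],108))
p("roller,gauge",onz("top",[(190.2,175)],0),onz("top",[(194.7,247.5)],0))
E
```

```text
top cam fwd [[-0.   -1.    0.  ]
 [-1.    0.   -0.05]
 [ 0.05 -0.   -1.  ]]
gate corners z8 (L-top,L-bot,R-top,R-bot) [[[551.1, 181.0, 8.0], [491.7, 191.1, 8.0], [527.3, 9.3, 8.0], [467.1, 17.9, 8.0]]]
bail ends [[[562.0, 99.7, 108.0], [456.6, 108.5, 108.0]]]
barrel backs z50 [[[521.7, 189.3, 50.0], [496.9, 9.8, 50.0]]]
hook base c [[[528.9, 445.3, 8.0]], [[527.8, 447.4, 6.0]]]Traceback (most recent call last):
  File "<stdin>", line 10, in <module>
  File "<stdin>", line 5, in p
ValueError: setting an array element with a sequence. The requested array has an inhomogeneous shape after 1 dimensions. The detected shape was (2,) + inhomogeneous part.
```

```bash
python3 - <<'E'
from h import *
u=lambda x,y:(100+x*340/800,110+y*200/470)
v=lambda x,y:(150+x*250/714,140+y*210/600)
def p(n,*a): print(n,[np.round(q,1).tolist() for q in a])
p("knuckle,armtip",onz("top",[u(60,188),u(168,184)],180),onz("top",[u(210,181)],190))
p("knuckle tri",tri([("top",u(60,188)),("scene",v(132,300))]))
p("armtip tri",tri([("top",u(168,184)),("scene",v(195,235))]))
p("rack corners z26",onz("top",[u(608,168),u(658,156),u(695,278),u(648,293)],26))
p("tall top z78 / short top z51",onz("top",[u(655,190)],78),onz("top",[u(667,254)],51))
p("tri hook seat",tri([("top",(150.5,191.9)),("scene",(208.3,239.9))]))
p("tri beam",tri([("top",(298.8,207.3)),("scene",(275.3,222.5))]))
p("tall",onz("top",[(373.9,192.7)],6),onz("scene",[(294,207.7)],6),onz("top",[(379.9,222.1)],6),onz("scene",[(314.6,208.2)],6))
p("bail",onz("top",[(300.1,202.2)],108))
p("roller,gauge",onz("top",[(190.2,175)],0),onz("top",[(194.7,247.5)],0))
for n in ("gate","blocker","rack","tall_cell","short_cell","hook_stand","bail"):
  for c in ("top","wrist","scene"):
    r=ctrl.outline_of(n,c); print(n,c,[(round(float(q["score"]),2),np.round(q["box"]).tolist(),int(q["pixels"].sum())) for q in r[:2]])
E
```

```text
knuckle,armtip [[[530.6, 447.8, 180.0], [533.7, 355.6, 180.0]], [[535.1, 318.0, 190.0]]]
knuckle tri [[529.3, 446.6, 181.6]]
armtip tri [[532.7, 353.9, 187.1]]
rack corners z26 [[[563.5, -45.4, 26.0], [575.4, -95.2, 26.0], [454.2, -130.0, 26.0], [439.6, -83.4, 26.0]]]
tall top z78 / short top z51 [[[536.7, -80.6, 78.0]], [[477.1, -97.1, 51.0]]]
tri hook seat [[528.2, 401.1, 167.8]]
tri beam [[509.1, 98.5, 53.1]]
tall [[[539.0, -85.3, 6.0]], [[540.1, -71.8, 6.0]], [[469.2, -98.5, 6.0]], [[481.7, -99.6, 6.0]]]
bail [[[509.9, 94.7, 108.0]]]
roller,gauge [[[583.4, 351.3, 0.0]], [[410.9, 339.6, 0.0]]]
gate top [(0.88, [257.0, 186.0, 338.0, 222.0], 1502)]
gate wrist []
gate scene [(0.66, [251.0, 210.0, 302.0, 258.0], 847)]
blocker top [(0.85, [286.0, 177.0, 305.0, 226.0], 548)]
blocker wrist [(0.65, [222.0, 383.0, 261.0, 402.0], 541)]
blocker scene [(0.98, [263.0, 200.0, 293.0, 243.0], 466)]
rack top [(0.78, [356.0, 174.0, 395.0, 234.0], 1070)]
rack wrist []
rack scene [(0.68, [287.0, 197.0, 316.0, 216.0], 302)]
tall_cell top [(0.64, [368.0, 182.0, 383.0, 198.0], 175), (0.45, [179.0, 242.0, 203.0, 255.0], 194)]
tall_cell wrist []
tall_cell scene [(0.37, [255.0, 286.0, 275.0, 306.0], 247)]
short_cell top [(0.71, [376.0, 210.0, 389.0, 224.0], 135)]
short_cell wrist [(0.43, [162.0, 362.0, 184.0, 385.0], 367)]
short_cell scene [(0.41, [311.0, 195.0, 314.0, 205.0], 31)]
hook_stand top [(0.86, [121.0, 178.0, 175.0, 216.0], 1303)]
hook_stand wrist [(0.72, [223.0, 390.0, 263.0, 404.0], 495)]
hook_stand scene [(0.72, [182.0, 216.0, 222.0, 322.0], 1510)]
bail top [(0.57, [378.0, 212.0, 390.0, 225.0], 103), (0.56, [287.0, 178.0, 300.0, 228.0], 541)]
bail wrist []
bail scene [(0.8, [262.0, 202.0, 294.0, 244.0], 598)]
```

View pics/wrist0.png

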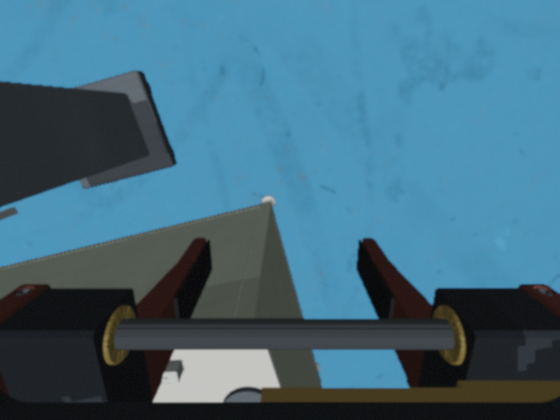

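Emit:
{"api": "apply_moves", "payload": {
  "targets": [
    {"tx": 0.02, "ty": -0.032, "tz": 0.005, "spin": 1},
    {"tx": 0.045, "ty": -0.07, "tz": 0.01, "spin": 2},
    {"tx": 0.07, "ty": -0.108, "tz": 0.015, "spin": 3},
    {"tx": 0.095, "ty": -0.146, "tz": 0.02, "spin": 4},
    {"tx": 0.12, "ty": -0.184, "tz": 0.025, "spin": 5},
    {"tx": 0.145, "ty": -0.222, "tz": 0.03, "spin": 6},
    {"tx": 0.17, "ty": -0.26, "tz": 0.03, "spin": 7},
    {"tx": 0.19, "ty": -0.29, "tz": 0.03, "spin": 8}
  ]
}}

```text
t: 3.3
ee_pos: [344.2, 314.0, 253.1]
orientation: [0.17, 3.136, 0.001]
ft_force: [0.4, -0.1, 0.2]
width: 87.9
grasp_force: 0.0
```

Emit:
{"api": "apply_moves", "payload": {
  "targets": [
    {"tx": 0.025, "ty": -0.038, "tz": 0, "spin": 0},
    {"tx": 0.05, "ty": -0.076, "tz": 0, "spin": 0},
    {"tx": 0.075, "ty": -0.114, "tz": 0, "spin": 1},
    {"tx": 0.095, "ty": -0.15, "tz": 0, "spin": 1},
    {"tx": 0.115, "ty": -0.18, "tz": 0, "spin": 1},
    {"tx": 0.125, "ty": -0.2, "tz": 0, "spin": 1},
    {"tx": 0.13, "ty": -0.21, "tz": 0, "spin": 1},
    {"tx": 0.13, "ty": -0.21, "tz": 0, "spin": 1}
  ]
}}

```text
t: 4.1
ee_pos: [473.6, 105.1, 252.7]
orientation: [0.145, 3.138, 0.0]
ft_force: [-0.5, 0.1, 0.4]
width: 87.9
grasp_force: 0.0
```

```bash
python3 - <<'E'
from h import *
o=ctrl.get_obs();print(o["t"],np.round(o["ee_pos"],1),np.round(o["orientation"],3))
save("wrist","wrist1.png")
print(proj("wrist",[[509,100,50],[509,104,108],[538,-80,78],[530,399,180]]).round())
for name in ["gate","blocker","bail","hook_seat","tall_cell","rack"]:
    print(name,[(round(float(q["score"]),2),np.round(q["uv"],1).tolist()) for q in ctrl.pinpoint(name,"wrist")[:3]])
E
```

```text
4.1 [473.6 105.1 252.7] [0.145 3.138 0.   ]
[[282. 206.]
 [285. 222.]
 [139. 248.]
 [629. 247.]]
gate [(0.94, [281.4, 195.6])]
blocker [(0.6, [284.8, 194.3]), (0.41, [284.6, 208.4])]
bail [(0.7, [160.8, 218.3]), (0.65, [285.8, 222.8])]
hook_seat [(0.53, [283.1, 196.2])]
tall_cell [(0.92, [162.1, 225.2])]
rack [(0.96, [155.1, 203.3])]
```

View pics/wrist1.png

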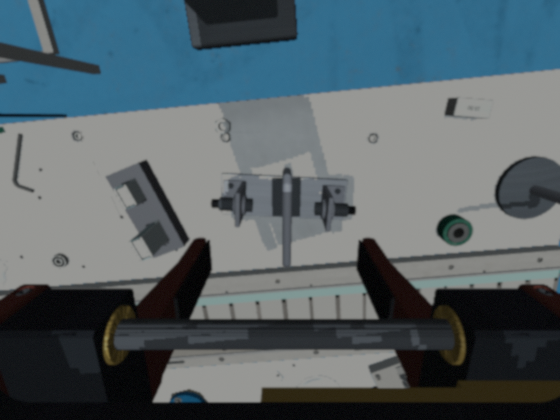

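The wrist view shows the gate around (282,198), the bail bar running from (287,170) to (287,265), and the rack at (147,208) with the tall cell at about (150,238).

```bash
python3 - <<'E'
import cv2
a=cv2.imread("pics/wrist1.png")[150:280,100:366];a=cv2.resize(a,(798,390),interpolation=cv2.INTER_CUBIC);cv2.imwrite("pics/w1c.png",cv2.convertScaleAbs(a,alpha=1.4))
E
```

```text
(no output)
```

View pics/w1c.png

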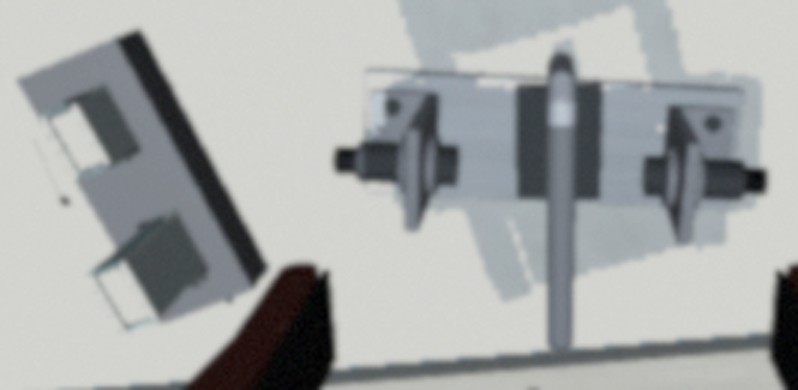

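The crop shows barrel ends at crop (335,159)/(767,181), bail ends (562,50)/(560,348), and rack top corners near (20,80), (118,38), (245,287), (160,320).

```bash
python3 - <<'E'
from h import *
from scipy.optimize import least_squares
w=lambda x,y:(100+x/3-.33,150+y/3-.33)
u=lambda x,y:(100+x*340/800-.3,110+y*200/470-.3)
def fit(obs,x0):
    def res(p):
        c,s=np.cos(p[2]),np.sin(p[2]); r=[]
        for n,L in obs.items():
            P=[[p[0]+c*m[0]-s*m[1],p[1]+s*m[0]+c*m[1],m[2]] for m,_ in L]
            r.append((proj(n,P)-np.array([q for _,q in L])).ravel())
        return np.concatenate(r)
    s=least_squares(res,x0,loss="soft_l1"); return s.x[:2].round(1),np.degrees(s.x[2]).round(2),res(s.x).round(1)
# gate x axis toward -y world (image right in top), yaw ~ -98
lw={"wrist":[((-88,-30,8),w(366,70)),((88,-30,8),w(745,90)),((-40,0,50),w(459,164)),((40,0,50),w(645,177))]}
lt={"top":[((-88,30,8),u(380,183)),((-88,-30,8),u(370,242)),((88,30,8),u(551,206)),((88,-30,8),u(543,266))]}
# in wrist image right = world +y => gate axis there: +x toward +y, yaw 82
g=lambda L:{k:[((-a[0],-a[1],a[2]),q) for a,q in v] for k,v in L.items()}
print("gate wrist",fit(lw,[509,100,np.radians(82)]))
print("gate top",fit(g(lt),[509,100,np.radians(82)]))
print("gate both",fit({**lw,**g(lt)},[509,100,np.radians(82)]))
print("bail wrist",onz("wrist",[w(562,50),w(560,348)],108).round(1).tolist(),"barrel mid",onz("wrist",[w(335,159),w(767,181)],50).mean(0))
E1=onz("wrist",[w(562,50),w(560,348)],108);print("bail yaw",np.degrees(np.arctan2(*(E1[1]-E1[0])[1::-1])),E1.mean(0))
rw=[((-65,25,26),w(118,38)),((-65,-25,26),w(20,80)),((65,25,26),w(245,287)),((65,25,0),w(267,265)),((-65,25,0),w(143,30))]
rt=[((65,25,26),u(608,168)),((65,-25,26),u(658,156)),((-65,-25,26),u(695,278)),((-65,25,26),u(648,293))]
for o in ({"wrist":rw},{"top":rt},{"wrist":rw,"top":rt}): print("rack",fit(o,[508,-88,.29]))
E
```

```text
gate wrist (array([504.3, 103.9]), np.float64(84.98), array([ 1.3, 40.8, -3.2, 34. , -0.2, -1.6,  0.3, -6. ]))
gate top (array([510. , 100.6]), np.float64(81.93), array([-0.8, -0.1, -0.1, -0.1,  0.3,  0.3,  0.4, -0.1]))
gate both (array([508.7, 103.1]), np.float64(81.97), array([-0. , 40.7, -5.1, 39.9, -0.4,  0.2, -0.2, -1.1, -1.9,  0.5, -1.1,
        0.5, -0.7,  0.8, -0.6,  0.4]))
bail wrist [[446.9, 112.5, 108.0], [562.3, 101.8, 108.0]] barrel mid [509.21549825 103.26511882  50.        ]
bail yaw -5.299520793693377 [504.60391613 107.1515627  108.        ]
rack (array([509.1, -87.5]), np.float64(15.54), array([-0.3, -0.1, -1. , -0.9,  1.9,  1.4,  0.1,  1.2,  0. , -0.6]))
rack (array([509. , -87.8]), np.float64(16.38), array([ 0.3, -0. , -0.5, -1. ,  0.3,  0.5, -0.2,  0.3]))
rack (array([509.1, -87.5]), np.float64(15.8), array([-0.5, -0.1, -1.1, -0.7,  2.1,  1.3,  0.3,  1. , -0.2, -0.7,  0.4,
       -0.3, -0.3, -1. , -0. ,  0.7, -0.6,  0.2]))
```

```bash
python3 - <<'E'
from h import *
w=lambda x,y:(100+x/3-.33,150+y/3-.33)
print("foot+base corners",onz("wrist",[w(518,86),w(600,86),w(518,197),w(600,197)],14).round(1).tolist(), "base",onz("wrist",[w(366,70),w(745,90)],8).round(1).tolist(),"lens",onz("wrist",[w(459,164),w(645,177)],50).round(1).tolist())
print("bar at rows",onz("wrist",[w(562,110),w(560.5,200),w(560,330)],108).round(1).tolist())
for y,h in ((85,0),):
  pass
print(proj("wrist",[[474,107,108],[509,104,108],[544,101,108]]).round(1), [w(562,110),w(560,200),w(560,330)])
print("hookseat wrist?",proj("wrist",[[530,399,180]]))
E
```

```text
foot+base corners [[479.4, 90.4, 14.0], [482.7, 127.7, 14.0], [533.1, 84.9, 14.0], [536.5, 123.8, 14.0]] base [[467.0, 20.9, 8.0], [492.0, 194.8, 8.0]] lens [[503.0, 64.0, 50.0], [515.9, 142.9, 50.0]]
bar at rows [[468.3, 110.7, 108.0], [501.9, 107.2, 108.0], [554.6, 102.5, 108.0]]
[[284.  191.8]
 [284.1 222.6]
 [284.2 251.5]] [(287.0033333333334, 186.33666666666664), (286.33666666666664, 216.33666666666667), (286.33666666666664, 259.67)]
hookseat wrist? [[627.29835447 247.60637967]]
```

Emit:
{"api": "apply_moves", "payload": {
  "targets": [
    {"tx": 0.001, "ty": 0.0035, "tz": -0.03, "spin": 0},
    {"tx": 0.001, "ty": 0.0035, "tz": -0.06, "spin": 0},
    {"tx": 0.001, "ty": 0.0035, "tz": -0.09, "spin": 0},
    {"tx": 0.001, "ty": 0.0035, "tz": -0.12, "spin": 0},
    {"tx": 0.001, "ty": 0.0035, "tz": -0.14, "spin": 0},
    {"tx": 0.001, "ty": 0.0035, "tz": -0.155, "spin": 0},
    {"tx": 0.001, "ty": 0.0035, "tz": -0.163, "spin": 0},
    {"tx": 0.001, "ty": 0.0035, "tz": -0.163, "spin": 0}
  ]
}}

```text
t: 5.25
ee_pos: [473.6, 109.6, 88.9]
orientation: [-0.141, -3.137, 0.001]
ft_force: [0.7, 0.4, -0.1]
width: 88.1
grasp_force: 0.0
```

Emit:
{"api": "apply_moves", "payload": {
  "gripper": 1,
  "targets": [
    {"tx": 0, "ty": 0, "tz": 0, "spin": 0},
    {"tx": 0, "ty": 0, "tz": 0, "spin": 0},
    {"tx": 0, "ty": 0, "tz": 0, "spin": 0},
    {"tx": 0, "ty": 0, "tz": 0, "spin": 0},
    {"tx": 0, "ty": 0, "tz": 0, "spin": 0},
    {"tx": 0, "ty": 0, "tz": 0, "spin": 0},
    {"tx": 0, "ty": 0, "tz": 0, "spin": 0},
    {"tx": 0, "ty": 0, "tz": 0, "spin": 0}
  ]
}}

```text
t: 6.05
ee_pos: [474.3, 109.4, 89.7]
orientation: [-0.142, -3.138, 0.0]
ft_force: [0.2, 1.0, 0.6]
width: 27.3
grasp_force: 0.0
```

```bash
python3 - <<'E'
from h import *
o=ctrl.get_obs();print(o["t"],np.round(o["ee_pos"],1),np.round(o["orientation"],3),o["width"],o["grasp_force"],o["ft_force"])
im=save("wrist","w2.png");im2=save("scene","s2.png")
a=cv2.resize(im2[170:290,230:350],(580,580));cv2.imwrite("pics/s2c.png",a[:,:,::-1])
E
```

```text
6.05 [474.3 109.4  89.7] [-0.142 -3.138  0.   ] 27.292823801611366 0.0 [0.24599176 0.9681826  0.55678185]
```

View pics/w2.png

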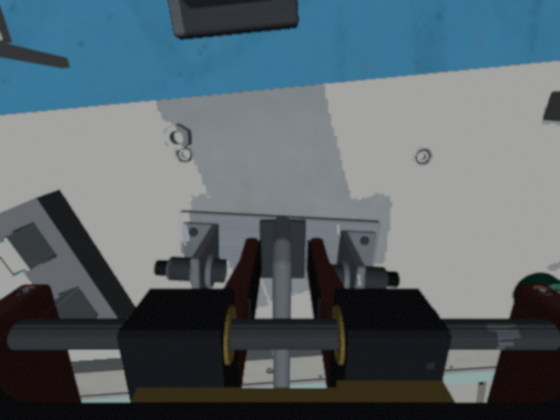

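The bar at column 282 is centred between the still-closing fingers, and its near end is visible at (282,220).

Emit:
{"api": "apply_moves", "payload": {
  "gripper": 1,
  "targets": [
    {"tx": 0, "ty": 0, "tz": 0, "spin": 0},
    {"tx": 0, "ty": 0, "tz": 0, "spin": 0},
    {"tx": 0, "ty": 0, "tz": 0, "spin": 0},
    {"tx": 0, "ty": 0, "tz": 0, "spin": 0},
    {"tx": 0, "ty": 0, "tz": 0, "spin": 0},
    {"tx": 0, "ty": 0, "tz": 0.005, "spin": 0},
    {"tx": 0, "ty": 0, "tz": 0.01, "spin": 0},
    {"tx": 0, "ty": 0, "tz": 0.015, "spin": 0}
  ]
}}

```text
t: 6.95
ee_pos: [474.2, 109.4, 105.2]
orientation: [0.142, 3.138, 0.0]
ft_force: [-0.0, 0.1, -1.3]
width: 8.8
grasp_force: 30.0
```

Emit:
{"api": "apply_moves", "payload": {
  "targets": [
    {"tx": 0, "ty": 0, "tz": 0.015, "spin": 0},
    {"tx": 0, "ty": 0, "tz": 0.03, "spin": 0},
    {"tx": 0, "ty": 0, "tz": 0.045, "spin": 0},
    {"tx": 0, "ty": 0, "tz": 0.06, "spin": 0},
    {"tx": 0, "ty": 0, "tz": 0.075, "spin": 0},
    {"tx": 0, "ty": 0, "tz": 0.085, "spin": 0},
    {"tx": 0, "ty": 0, "tz": 0.09, "spin": 0},
    {"tx": 0, "ty": 0, "tz": 0.09, "spin": 0}
  ]
}}

```text
t: 7.75
ee_pos: [474.5, 109.5, 195.2]
orientation: [0.142, 3.137, 0.0]
ft_force: [-1.0, 0.6, -0.7]
width: 9.2
grasp_force: 30.0
```

```bash
python3 - <<'E'
from h import *
o=ctrl.get_obs();print(o["t"],np.round(o["ee_pos"],1),np.round(o["orientation"],3),o["width"],o["grasp_force"],o["ft_force"],o["moment"])
im2=save("scene","s3.png");t=save("top","t3.png")
for n in ("hook_seat","hook_stand"):
  for c in ("scene","top"): print(n,c,[(round(float(q["score"]),2),np.round(q["uv"],1).tolist()) for q in ctrl.pinpoint(n,c)[:2]])
a=cv2.resize(im2[150:300,180:360],(600,500),interpolation=cv2.INTER_CUBIC);cv2.imwrite("pics/s3c.png",a[:,:,::-1])
E
```

```text
7.75 [474.5 109.5 195.2] [0.142 3.137 0.   ] 9.15226358091112 29.99932497739792 [-0.95008918  0.58085444 -0.74986763] [ 0.06254485  0.06552485 -0.0069855 ]
hook_seat scene [(0.56, [206.6, 236.1]), (0.2, [316.0, 208.4])]
hook_seat top [(0.69, [150.0, 189.7])]
hook_stand scene [(0.62, [201.7, 311.3])]
hook_stand top [(0.55, [147.8, 197.4])]
```

View pics/s3c.png

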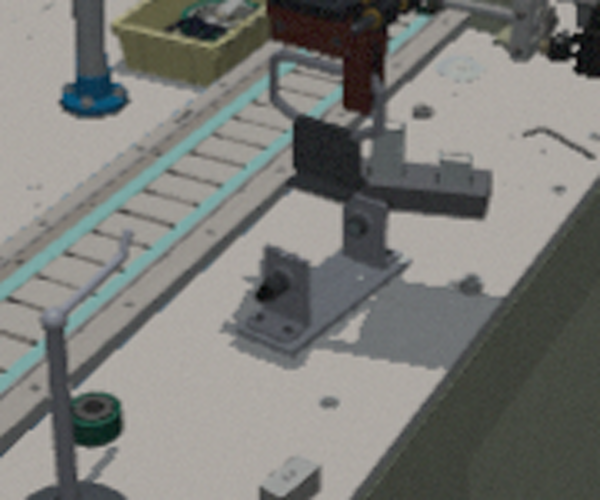

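The blocker hangs level from the gripper, clear of the gate; the hook tip is at about (128,235) in the crop and the arm runs back to the knuckle at (52,318).

Emit:
{"api": "apply_moves", "payload": {
  "targets": [
    {"tx": 0.001, "ty": 0.012, "tz": 0, "spin": 0.5},
    {"tx": 0.004, "ty": 0.038, "tz": 0, "spin": 1.5},
    {"tx": 0.008, "ty": 0.07, "tz": 0, "spin": 3},
    {"tx": 0.012, "ty": 0.104, "tz": 0, "spin": 4},
    {"tx": 0.016, "ty": 0.136, "tz": 0, "spin": 5},
    {"tx": 0.02, "ty": 0.164, "tz": 0, "spin": 6},
    {"tx": 0.022, "ty": 0.182, "tz": 0, "spin": 7},
    {"tx": 0.022, "ty": 0.19, "tz": 0, "spin": 7}
  ]
}}

```text
t: 8.85
ee_pos: [496.2, 301.3, 194.4]
orientation: [0.053, -3.141, -0.0]
ft_force: [-0.0, 0.5, -1.6]
width: 9.3
grasp_force: 30.0
```

```bash
python3 - <<'E'
from h import *
o=ctrl.get_obs();print(o["t"],np.round(o["ee_pos"],1),np.round(o["orientation"],3),o["width"],o["grasp_force"])
im=save("wrist","w4.png");im2=save("scene","s4.png");t=save("top","t4.png")
a=cv2.resize(im2[190:330,130:310],(514,400),interpolation=cv2.INTER_CUBIC)
b=cv2.resize(im[150:320,260:560],(514,291),interpolation=cv2.INTER_CUBIC)[:, :]
c=cv2.resize(t[140:240,110:240],(286,220),interpolation=cv2.INTER_CUBIC)
W=np.zeros((600,800,3),np.uint8);W[:400,:514]=a;W[:220,514:800]=c
W[400:600,:353]=cv2.resize(b,(353,200));cv2.imwrite("pics/m4.png",W[:,:,::-1])
for n in ("hook_seat","hook_stand"):
  for c in ("wrist",): print(n,c,[(round(float(q["score"]),2),np.round(q["uv"],1).tolist()) for q in ctrl.pinpoint(n,c)[:2]])
print("predicted scene bail mid/seat/tip top/knuckle",proj("scene",[[531.5,300.7,213.9],[531.3,398.8,180],[533,352,198],[529.7,446.8,180]]).round(1).tolist())
print("wrist",proj("wrist",[[531.3,398.8,180],[533,352,198],[529.7,446.8,180]]).round(1).tolist())
E
```

```text
8.85 [496.2 301.3 194.4] [ 0.053 -3.141 -0.   ] 9.2985945495373 29.99984934926033
hook_seat wrist [(0.69, [426.2, 295.4])]
hook_stand wrist [(0.71, [403.9, 209.8])]
predicted scene bail mid/seat/tip top/knuckle [[230.5, 202.1], [207.6, 234.5], [218.2, 217.7], [195.5, 245.5]]
wrist [[427.9, 295.0], [366.5, 312.2], [498.1, 295.0]]
```

View pics/m4.png

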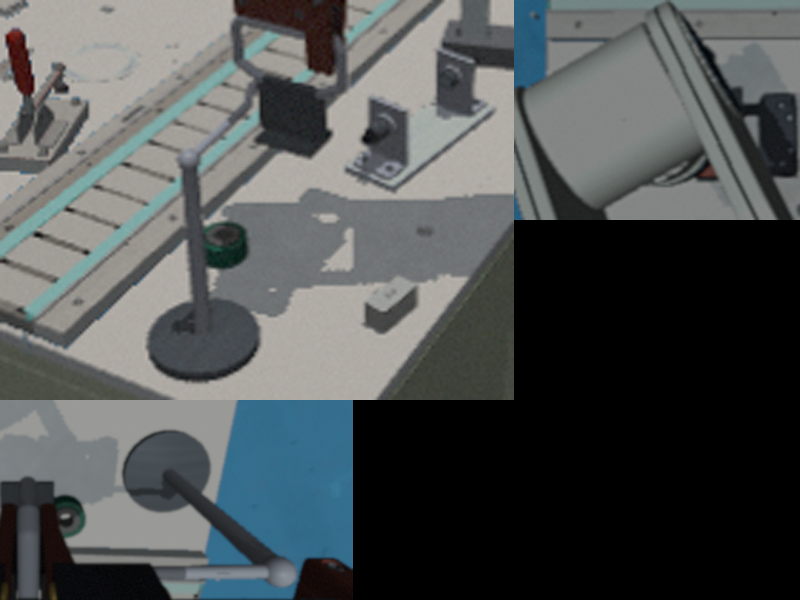

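The scene, wrist and top views agree: knuckle seen at wrist (499.7,296) against the predicted (498,295), and the bail opening is lined up with the arm, just short of the tip.

Emit:
{"api": "apply_moves", "payload": {
  "targets": [
    {"tx": 0, "ty": 0.008, "tz": 0, "spin": 0},
    {"tx": 0, "ty": 0.022, "tz": 0, "spin": 0},
    {"tx": 0, "ty": 0.037, "tz": 0, "spin": 0},
    {"tx": 0, "ty": 0.052, "tz": 0, "spin": 0},
    {"tx": 0, "ty": 0.067, "tz": 0, "spin": 0},
    {"tx": 0, "ty": 0.082, "tz": 0, "spin": 0},
    {"tx": 0, "ty": 0.092, "tz": 0, "spin": 0},
    {"tx": 0, "ty": 0.097, "tz": 0, "spin": 0}
  ]
}}

```text
t: 9.9
ee_pos: [496.1, 397.7, 194.5]
orientation: [-0.051, 3.141, 0.0]
ft_force: [-0.3, -0.7, -1.5]
width: 9.1
grasp_force: 30.0
```

Emit:
{"api": "apply_moves", "payload": {
  "targets": [
    {"tx": 0, "ty": 0, "tz": -0.004, "spin": 0},
    {"tx": 0, "ty": 0, "tz": -0.01, "spin": 0},
    {"tx": 0, "ty": 0, "tz": -0.015, "spin": 0},
    {"tx": 0, "ty": 0, "tz": -0.018, "spin": 0},
    {"tx": 0, "ty": 0, "tz": -0.02, "spin": 0},
    {"tx": 0, "ty": 0, "tz": -0.022, "spin": 0},
    {"tx": 0, "ty": 0, "tz": -0.023, "spin": 0},
    {"tx": 0, "ty": 0, "tz": -0.023, "spin": 0}
  ]
}}

```text
t: 10.7
ee_pos: [496.3, 396.3, 171.6]
orientation: [0.049, -3.141, 0.0]
ft_force: [-0.5, 0.2, -1.6]
width: 9.2
grasp_force: 30.0
```

```bash
python3 - <<'E'
from h import *
o=ctrl.get_obs();print(o["t"],np.round(o["ee_pos"],1),o["width"],o["grasp_force"],o["ft_force"],o["moment"])
im=save("wrist","w5.png");im2=save("scene","s5.png")
a=cv2.resize(im2[180:300,150:290],(583,500),interpolation=cv2.INTER_CUBIC)
b=cv2.resize(im[120:400,250:480],(217,264))
W=np.zeros((500,800,3),np.uint8);W[:500,:583]=a;W[:264,583:800]=b;cv2.imwrite("pics/m5.png",W[:,:,::-1])
E
```

```text
10.7 [496.3 396.3 171.6] 9.163643132336901 30.000740066170692 [-0.45401628  0.21134101 -1.64406494] [-0.00493732  0.03088057 -0.03913118]
```

View pics/m5.png

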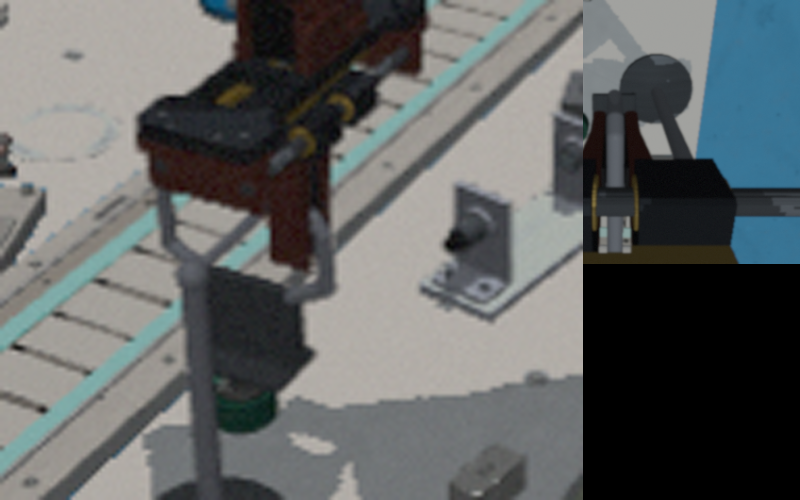

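The arm passes through the bail opening (knuckle at (192,272) in the crop), with no contact yet, so I'll lower it gently to contact.

Emit:
{"api": "apply_moves", "payload": {
  "targets": [
    {"tx": 0, "ty": 0, "tz": -0.0005, "spin": 0},
    {"tx": 0, "ty": 0, "tz": -0.001, "spin": 0},
    {"tx": 0, "ty": 0, "tz": -0.0012, "spin": 0},
    {"tx": 0, "ty": 0, "tz": -0.0014, "spin": 0},
    {"tx": 0, "ty": 0, "tz": -0.0016, "spin": 0},
    {"tx": 0, "ty": 0, "tz": -0.0018, "spin": 0},
    {"tx": 0, "ty": 0, "tz": -0.002, "spin": 0},
    {"tx": 0, "ty": 0, "tz": -0.002, "spin": 0}
  ]
}}

```text
t: 11.6
ee_pos: [496.3, 396.4, 169.7]
orientation: [-0.049, 3.141, -0.0]
ft_force: [-0.7, 0.5, -1.5]
width: 9.4
grasp_force: 30.0
```

Emit:
{"api": "apply_moves", "payload": {
  "targets": [
    {"tx": 0, "ty": 0, "tz": -0.0005, "spin": 0},
    {"tx": 0, "ty": 0, "tz": -0.001, "spin": 0},
    {"tx": 0, "ty": 0, "tz": -0.0014, "spin": 0},
    {"tx": 0, "ty": 0, "tz": -0.0018, "spin": 0},
    {"tx": 0, "ty": 0, "tz": -0.0022, "spin": 0},
    {"tx": 0, "ty": 0, "tz": -0.0025, "spin": 0},
    {"tx": 0, "ty": 0, "tz": -0.0025, "spin": 0},
    {"tx": 0, "ty": 0, "tz": -0.0025, "spin": 0}
  ]
}}

```text
t: 12.4
ee_pos: [496.3, 396.4, 167.2]
orientation: [0.049, -3.141, 0.0]
ft_force: [-0.5, 0.2, -1.8]
width: 9.3
grasp_force: 30.0
```

Emit:
{"api": "apply_moves", "payload": {
  "targets": [
    {"tx": 0, "ty": 0, "tz": -0.0005, "spin": 0},
    {"tx": 0, "ty": 0, "tz": -0.001, "spin": 0},
    {"tx": 0, "ty": 0, "tz": -0.0014, "spin": 0},
    {"tx": 0, "ty": 0, "tz": -0.0018, "spin": 0},
    {"tx": 0, "ty": 0, "tz": -0.0022, "spin": 0},
    {"tx": 0, "ty": 0, "tz": -0.0025, "spin": 0},
    {"tx": 0, "ty": 0, "tz": -0.0025, "spin": 0},
    {"tx": 0, "ty": 0, "tz": -0.0025, "spin": 0}
  ]
}}

```text
t: 13.2
ee_pos: [496.3, 396.4, 164.7]
orientation: [-0.049, 3.141, -0.0]
ft_force: [-0.0, -1.0, -1.3]
width: 9.2
grasp_force: 30.0
```

```bash
python3 - <<'E'
from h import *
for z in (170,180,190,200): print(z,proj("scene",[[575,399,z],[531.3,398.8,z],[496.3,397,z],[487,397,z]]).round(1).tolist())
m=lambda x,y:(150+x*.24,180+y*.24)
print("obs far corner",m(165,190),"near corner",m(318,215),"near leg bend",m(330,285),"knuckle",m(192,272))
print("plate pts: bracket",proj("scene",[[531+32,399,140],[531-32,397,140],[531-32,397,82],[531+32,399,82],[529.7,446.8,180]]).round(1).tolist(),"obs plate top corners",m(212,262),m(305,300),"bot",m(213,360),m(305,370))
im2=save("scene","s6.png")
for n in ("blocker","bail"):
  for q in ctrl.outline_of(n,"scene")[:1]: print(n,q["score"],q["box"])
  print([(round(float(q["score"]),2),np.round(q["uv"],1).tolist()) for q in ctrl.pinpoint(n,"scene")[:2]])
o=ctrl.get_obs();print(o["ft_force"],o["moment"])
# amount of change between s5 (22mm lowered) and now along blocker plate
E
```

```text
170 [[191.8, 233.2], [207.9, 238.2], [221.6, 242.0], [225.1, 243.1]]
180 [[191.4, 229.5], [207.6, 234.5], [221.4, 238.2], [224.9, 239.3]]
190 [[191.1, 225.8], [207.3, 230.7], [221.1, 234.4], [224.7, 235.5]]
200 [[190.7, 222.0], [207.1, 226.9], [220.9, 230.5], [224.5, 231.6]]
obs far corner (189.6, 225.6) near corner (226.32, 231.6) near leg bend (229.2, 248.39999999999998) knuckle (196.07999999999998, 245.28)
plate pts: bracket [[197.1, 245.6], [221.2, 252.8], [222.4, 273.4], [198.9, 266.0], [195.5, 245.5]] obs plate top corners (200.88, 242.88) (223.2, 252.0) bot (201.12, 266.4) (223.2, 268.8)
blocker 0.59 [190.7, 228.0, 231.4, 277.9]
[(0.82, [212.3, 268.8])]
bail 0.93 [188.2, 231.1, 230.0, 273.5]
[]
[-0.30172555  0.17817378 -1.71256894] [ 0.07371337  0.07114455 -0.00572106]
```

The blocker stood on the 8 mm gate base, so the bar sits about 8 mm higher in the fingers than I assumed. That leaves about 2 mm to contact.

Emit:
{"api": "apply_moves", "payload": {
  "targets": [
    {"tx": 0, "ty": 0, "tz": -0.0005, "spin": 0},
    {"tx": 0, "ty": 0, "tz": -0.001, "spin": 0},
    {"tx": 0, "ty": 0, "tz": -0.0013, "spin": 0},
    {"tx": 0, "ty": 0, "tz": -0.0016, "spin": 0},
    {"tx": 0, "ty": 0, "tz": -0.002, "spin": 0},
    {"tx": 0, "ty": 0, "tz": -0.002, "spin": 0},
    {"tx": 0, "ty": 0, "tz": -0.002, "spin": 0},
    {"tx": 0, "ty": 0, "tz": -0.002, "spin": 0}
  ]
}}

```text
t: 14.25
ee_pos: [496.3, 396.4, 162.7]
orientation: [-0.049, 3.141, -0.0]
ft_force: [-0.1, 0.6, -0.8]
width: 9.0
grasp_force: 30.0
```

Emit:
{"api": "apply_moves", "payload": {
  "targets": [
    {"tx": 0, "ty": 0, "tz": -0.0003, "spin": 0},
    {"tx": 0, "ty": 0, "tz": -0.0006, "spin": 0},
    {"tx": 0, "ty": 0, "tz": -0.0009, "spin": 0},
    {"tx": 0, "ty": 0, "tz": -0.0012, "spin": 0},
    {"tx": 0, "ty": 0, "tz": -0.0015, "spin": 0},
    {"tx": 0, "ty": 0, "tz": -0.0015, "spin": 0},
    {"tx": 0, "ty": 0, "tz": -0.0015, "spin": 0},
    {"tx": 0, "ty": 0, "tz": -0.0015, "spin": 0}
  ]
}}

```text
t: 15.05
ee_pos: [496.3, 396.5, 161.4]
orientation: [-0.049, 3.141, 0.0]
ft_force: [-2.6, -0.7, 4.0]
width: 9.3
grasp_force: 30.0
```

Emit:
{"api": "apply_moves", "payload": {
  "gripper": 0.2,
  "targets": [
    {"tx": 0, "ty": 0, "tz": 0, "spin": 0},
    {"tx": 0, "ty": 0, "tz": 0, "spin": 0},
    {"tx": 0, "ty": 0, "tz": 0, "spin": 0},
    {"tx": 0, "ty": 0, "tz": 0, "spin": 0},
    {"tx": 0, "ty": 0, "tz": 0, "spin": 0},
    {"tx": 0, "ty": 0, "tz": 0, "spin": 0},
    {"tx": 0, "ty": 0, "tz": 0, "spin": 0},
    {"tx": 0, "ty": 0, "tz": 0, "spin": 0}
  ]
}}

```text
t: 15.85
ee_pos: [496.3, 396.4, 161.2]
orientation: [-0.049, 3.141, 0.0]
ft_force: [0.8, 0.4, 0.4]
width: 35.4
grasp_force: 0.0
```

```bash
python3 - <<'E'
from h import *
o=ctrl.get_obs();print(o["t"],o["width"],o["ft_force"])
save("scene","s7.png");save("wrist","w7.png")
for n in ("blocker","bail"):
  for q in ctrl.outline_of(n,"scene")[:1]: print(n,q["score"],q["box"])
  print([(round(float(q["score"]),2),np.round(q["uv"],1).tolist()) for q in ctrl.pinpoint(n,"scene")[:2]],[(round(float(q["score"]),2),np.round(q["uv"],1).tolist()) for q in ctrl.pinpoint(n,"wrist")[:2]])
print(proj("scene",[[531.3,398.8,81],[531.3,398.8,189]]),proj("wrist",[[531.3,398.8,189],[487,397.2,189]]))
E
```

```text
15.85 35.39120907962965 [0.81541644 0.41012466 0.42869981]
blocker 0.59 [190.5, 231.2, 230.4, 276.7]
[(0.57, [212.1, 270.2])] [(0.89, [284.6, 246.4])]
bail 0.68 [188.8, 231.3, 229.9, 277.1]
[] [(0.34, [242.9, 252.2])]
[[210.23567126 270.20071899]
 [207.36799094 231.07912729]] [[285.48850271 335.40444627]
 [285.24933059 263.46829796]]
```

Emit:
{"api": "apply_moves", "payload": {
  "targets": [
    {"tx": 0, "ty": 0, "tz": 0.015, "spin": 0},
    {"tx": 0, "ty": 0, "tz": 0.04, "spin": 0},
    {"tx": 0, "ty": 0, "tz": 0.07, "spin": 0},
    {"tx": 0, "ty": 0, "tz": 0.1, "spin": -5},
    {"tx": 0, "ty": -0.02, "tz": 0.11, "spin": -13},
    {"tx": 0.003, "ty": -0.055, "tz": 0.11, "spin": -21},
    {"tx": 0.006, "ty": -0.095, "tz": 0.11, "spin": -29},
    {"tx": 0.009, "ty": -0.135, "tz": 0.11, "spin": -37}
  ]
}}

```text
t: 17.05
ee_pos: [505.3, 260.4, 272.6]
orientation: [0.957, 2.991, 0.002]
ft_force: [1.2, -0.4, 0.6]
width: 35.4
grasp_force: 0.0
```

Emit:
{"api": "apply_moves", "payload": {
  "gripper": -1,
  "targets": [
    {"tx": 0.004, "ty": -0.04, "tz": 0, "spin": -8},
    {"tx": 0.008, "ty": -0.08, "tz": 0, "spin": -16},
    {"tx": 0.012, "ty": -0.12, "tz": 0, "spin": -24},
    {"tx": 0.016, "ty": -0.16, "tz": 0, "spin": -32},
    {"tx": 0.02, "ty": -0.2, "tz": 0, "spin": -40},
    {"tx": 0.024, "ty": -0.235, "tz": 0, "spin": -48},
    {"tx": 0.027, "ty": -0.265, "tz": 0, "spin": -56},
    {"tx": 0.03, "ty": -0.29, "tz": 0, "spin": -64}
  ]
}}

```text
t: 17.85
ee_pos: [535.5, -30.4, 272.5]
orientation: [2.398, 2.027, 0.002]
ft_force: [1.0, 0.1, -0.2]
width: 87.8
grasp_force: 0.0
```

Emit:
{"api": "apply_moves", "payload": {
  "targets": [
    {"tx": 0.001, "ty": -0.015, "tz": -0.01, "spin": -8},
    {"tx": 0.002, "ty": -0.03, "tz": -0.02, "spin": -16},
    {"tx": 0.003, "ty": -0.04, "tz": -0.03, "spin": -24},
    {"tx": 0.004, "ty": -0.045, "tz": -0.04, "spin": -32},
    {"tx": 0.0045, "ty": -0.05, "tz": -0.05, "spin": -40},
    {"tx": 0.0045, "ty": -0.05, "tz": -0.06, "spin": -48},
    {"tx": 0.0045, "ty": -0.05, "tz": -0.07, "spin": -56},
    {"tx": 0.0045, "ty": -0.05, "tz": -0.08, "spin": -64.5}
  ]
}}

```text
t: 18.65
ee_pos: [540.2, -78.8, 192.0]
orientation: [3.111, 0.436, 0.002]
ft_force: [0.2, -0.4, -0.2]
width: 87.8
grasp_force: 0.0
```

```bash
python3 - <<'E'
from h import *
o=ctrl.get_obs();r=o["orientation"];print(o["t"],np.round(o["ee_pos"],1),np.round(r,3),"yaw y",np.degrees(2*np.arctan2(r[1],r[0]))-90,np.round(o["qpos"],2))
save("wrist","w8.png");save("scene","s8.png");save("top","t8.png")
for c in ("wrist","scene","top"):
  for n in ("tall_cell","window_centre","short_cell","rack","blocker","bail"):
    print(c,n,[(round(float(q["score"]),2),np.round(q["uv"],1).tolist()) for q in ctrl.pinpoint(n,c)[:2]],[(round(float(q["score"]),2),np.round(q["box"]).tolist()) for q in ctrl.outline_of(n,c)[:1]])
c,s=np.cos(np.radians(16)),np.sin(np.radians(16))
L=lambda x,y,z:[509.1+c*x-s*y,-87.6+s*x+c*y,z]
print(proj("wrist",[L(32,0,6),L(-32,0,6),L(0,0,0)]).round(1).tolist(),proj("scene",[L(32,0,6),L(-32,0,6),L(0,0,0)]).round(1).tolist())
print("tall top",proj("wrist",[L(32+a,b,78) for a,b in((15,9),(15,-9),(-15,-9),(-15,9))]).round(1).tolist(),"rack top",proj("wrist",[L(a*65,b*25,26) for a,b in((1,1),(1,-1),(-1,-1),(-1,1))]).round(1).tolist())
E
```

```text
18.65 [540.2 -78.8 192. ] [3.111e+00 4.360e-01 2.000e-03] yaw y -74.04078540012772 [-0.17  0.35  1.83  0.    0.96  1.13]
wrist tall_cell [(0.65, [281.5, 181.4])] [(0.74, [269.0, 172.0, 293.0, 216.0])]
wrist window_centre [(0.76, [282.7, 186.1])] [(0.64, [274.0, 170.0, 297.0, 219.0])]
wrist short_cell [(0.89, [284.7, 232.1])] [(0.58, [275.0, 228.0, 296.0, 260.0])]
wrist rack [(0.84, [285.6, 204.3]), (0.37, [284.5, 172.9])] [(0.87, [261.0, 155.0, 305.0, 264.0])]
wrist blocker [] []
wrist bail [(0.47, [283.3, 184.1])] [(0.25, [278.0, 227.0, 296.0, 258.0])]
scene tall_cell [(0.71, [292.1, 207.7]), (0.38, [306.3, 208.8])] [(0.48, [292.0, 186.0, 302.0, 205.0])]
scene window_centre [(0.49, [294.4, 197.8])] [(0.57, [293.0, 187.0, 300.0, 204.0])]
scene short_cell [(0.65, [315.5, 209.3])] []
scene rack [(0.64, [303.5, 210.3]), (0.39, [274.6, 235.6])] [(0.94, [286.0, 199.0, 330.0, 218.0])]
scene blocker [(0.92, [210.1, 268.1]), (0.27, [266.7, 299.9])] [(0.78, [189.0, 225.0, 230.0, 277.0])]
scene bail [(0.92, [212.0, 229.8])] [(0.95, [189.0, 227.0, 233.0, 276.0])]
top tall_cell [] []
top window_centre [] []
top short_cell [(0.52, [381.9, 219.4])] [(0.68, [376.0, 213.0, 390.0, 223.0])]
top rack [(0.83, [371.1, 205.9]), (0.19, [296.9, 208.2])] [(0.83, [363.0, 201.0, 394.0, 236.0])]
top blocker [(0.78, [161.3, 192.4])] [(0.71, [145.0, 162.0, 174.0, 217.0])]
top bail [(0.96, [151.2, 190.6]), (0.58, [371.5, 203.5])] []
[[284.0, 181.6], [283.7, 231.2], [283.8, 205.5]] [[295.0, 206.7], [315.2, 208.9], [305.0, 209.5]]
tall top [[274.7, 184.0], [293.7, 184.1], [293.2, 213.9], [274.8, 213.8]] rack top [[261.3, 156.4], [307.0, 156.6], [303.9, 262.5], [263.2, 262.4]]
```

```bash
python3 - <<'E'
import cv2
g=cv2.cvtColor(cv2.imread("pics/w8.png"),cv2.COLOR_BGR2GRAY)
for r in (160,178,184,190,196,202,208,214,220,226,240): print(r,g[r,256:312].tolist())
E
```

```text
160 [126, 127, 126, 127, 124, 112, 92, 72, 65, 65, 65, 64, 65, 64, 64, 65, 64, 65, 64, 64, 64, 65, 65, 64, 62, 63, 64, 65, 64, 64, 64, 64, 64, 65, 64, 64, 64, 65, 65, 64, 64, 65, 64, 64, 64, 63, 64, 64, 64, 66, 80, 101, 118, 125, 126, 126]
178 [145, 145, 145, 146, 146, 139, 115, 86, 68, 63, 62, 63, 62, 64, 62, 63, 63, 62, 57, 53, 53, 58, 60, 67, 76, 82, 84, 84, 84, 83, 84, 83, 81, 76, 65, 61, 55, 52, 53, 58, 63, 64, 62, 62, 64, 63, 64, 64, 63, 68, 85, 107, 120, 123, 124, 123]
184 [123, 124, 125, 126, 128, 124, 110, 92, 85, 84, 82, 76, 72, 74, 81, 85, 86, 83, 73, 64, 61, 63, 62, 75, 86, 92, 94, 93, 93, 93, 94, 93, 91, 83, 73, 66, 66, 66, 70, 78, 84, 86, 83, 76, 71, 69, 65, 63, 64, 69, 87, 110, 122, 125, 125, 124]
190 [122, 123, 123, 123, 123, 121, 119, 113, 111, 109, 110, 109, 111, 110, 111, 110, 110, 109, 107, 105, 111, 113, 105, 107, 114, 117, 116, 117, 117, 116, 117, 117, 116, 115, 115, 118, 120, 118, 113, 110, 110, 111, 110, 106, 98, 87, 77, 68, 65, 69, 87, 107, 119, 122, 123, 122]
196 [121, 121, 122, 122, 121, 118, 108, 88, 71, 68, 71, 76, 81, 89, 95, 99, 104, 108, 104, 102, 109,
[... 991 characters left out ...]
, 59, 59, 61, 60, 61, 60, 61, 60, 61, 60, 60, 61, 60, 60, 61, 60, 60, 60, 59, 61, 60, 59, 60, 60, 60, 60, 60, 60, 60, 60, 60, 61, 60, 61, 61, 61, 62, 77, 103, 128, 142, 148, 149, 149, 149]
226 [119, 119, 119, 119, 120, 120, 117, 106, 86, 67, 61, 60, 59, 60, 60, 60, 59, 59, 60, 57, 53, 54, 56, 60, 65, 68, 71, 72, 73, 71, 71, 71, 70, 66, 60, 59, 53, 52, 54, 58, 60, 59, 60, 62, 71, 84, 93, 97, 101, 113, 130, 142, 147, 148, 148, 149]
240 [116, 116, 116, 116, 117, 117, 117, 110, 95, 73, 62, 59, 59, 59, 59, 58, 60, 59, 60, 60, 76, 100, 109, 105, 107, 112, 115, 115, 114, 115, 116, 115, 115, 109, 101, 105, 106, 93, 86, 93, 98, 100, 101, 100, 100, 99, 100, 101, 102, 115, 133, 145, 148, 149, 148, 148]
```

Cell top edges are seen at columns 274.7–294.7 and row ~214, against the predicted 274.8–293.4 and 213.9, so it is aligned within 1 mm. Descending.

Emit:
{"api": "apply_moves", "payload": {
  "targets": [
    {"tx": 0, "ty": 0, "tz": -0.025, "spin": 0},
    {"tx": 0, "ty": 0, "tz": -0.055, "spin": 0},
    {"tx": 0, "ty": 0, "tz": -0.085, "spin": 0},
    {"tx": 0, "ty": 0, "tz": -0.11, "spin": 0},
    {"tx": 0, "ty": 0, "tz": -0.13, "spin": 0},
    {"tx": 0, "ty": 0, "tz": -0.143, "spin": 0},
    {"tx": 0, "ty": 0, "tz": -0.15, "spin": 0},
    {"tx": 0, "ty": 0, "tz": -0.15, "spin": 0}
  ]
}}

```text
t: 21.4
ee_pos: [539.5, -78.6, 40.7]
orientation: [-3.11, -0.445, 0.001]
ft_force: [-0.8, 0.6, -0.8]
width: 87.6
grasp_force: 0.0
```

Emit:
{"api": "apply_moves", "payload": {
  "gripper": 0.4,
  "targets": [
    {"tx": 0, "ty": 0, "tz": 0, "spin": 0},
    {"tx": 0, "ty": 0, "tz": 0, "spin": 0},
    {"tx": 0, "ty": 0, "tz": 0, "spin": 0},
    {"tx": 0, "ty": 0, "tz": 0, "spin": 0},
    {"tx": 0, "ty": 0, "tz": 0, "spin": 0},
    {"tx": 0, "ty": 0, "tz": 0, "spin": 0},
    {"tx": 0, "ty": 0, "tz": 0, "spin": 0},
    {"tx": 0, "ty": 0, "tz": 0, "spin": 0}
  ]
}}

```text
t: 22.2
ee_pos: [539.8, -78.6, 41.2]
orientation: [-3.11, -0.445, 0.0]
ft_force: [-0.2, 0.4, -0.2]
width: 28.0
grasp_force: 0.0
```

```bash
python3 - <<'E'
from h import *
o=ctrl.get_obs();print(o["t"],np.round(o["ee_pos"],1),o["width"],o["ft_force"])
save("wrist","w9.png")
E
```

```text
22.2 [539.8 -78.6  41.2] 27.997670965273397 [-0.16981423  0.43694344 -0.23778717]
```

View pics/w9.png

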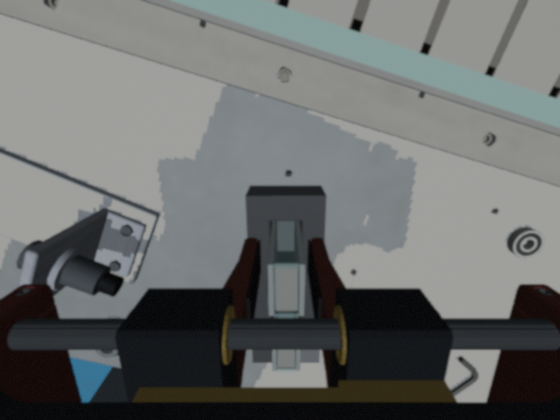

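The cell top (columns 270–304, rows 265–312) sits between the fingers, about 1 mm off centre and square to them. I'll nudge and close.

Emit:
{"api": "apply_moves", "payload": {
  "gripper": 1,
  "targets": [
    {"tx": 0, "ty": -0.0007, "tz": 0.001, "spin": 0},
    {"tx": 0, "ty": -0.0007, "tz": 0.001, "spin": 0},
    {"tx": 0, "ty": -0.0007, "tz": 0.001, "spin": 0},
    {"tx": 0, "ty": -0.0007, "tz": 0.001, "spin": 0},
    {"tx": 0, "ty": -0.0007, "tz": 0.001, "spin": 0},
    {"tx": 0, "ty": -0.0007, "tz": 0.001, "spin": 0},
    {"tx": 0, "ty": -0.0007, "tz": 0.001, "spin": 0},
    {"tx": 0, "ty": -0.0007, "tz": 0.001, "spin": 0}
  ]
}}

```text
t: 23.05
ee_pos: [539.8, -79.3, 42.2]
orientation: [3.11, 0.446, 0.0]
ft_force: [-0.4, -1.3, 1.6]
width: 18.0
grasp_force: 30.0
```

Emit:
{"api": "apply_moves", "payload": {
  "targets": [
    {"tx": 0, "ty": 0, "tz": 0.004, "spin": 0},
    {"tx": 0, "ty": 0, "tz": 0.012, "spin": 0},
    {"tx": 0, "ty": 0, "tz": 0.022, "spin": 0},
    {"tx": 0, "ty": 0, "tz": 0.036, "spin": 0},
    {"tx": 0, "ty": 0, "tz": 0.056, "spin": 0},
    {"tx": 0, "ty": 0, "tz": 0.08, "spin": 0},
    {"tx": 0, "ty": 0, "tz": 0.1, "spin": 0},
    {"tx": 0, "ty": 0, "tz": 0.11, "spin": 0}
  ]
}}

```text
t: 23.85
ee_pos: [540.9, -79.5, 155.1]
orientation: [3.109, 0.445, 0.006]
ft_force: [-0.6, -0.4, -1.1]
width: 18.2
grasp_force: 30.0
```

Emit:
{"api": "apply_moves", "payload": {
  "targets": [
    {"tx": -0.002, "ty": 0.01, "tz": 0, "spin": 4},
    {"tx": -0.006, "ty": 0.03, "tz": 0, "spin": 11},
    {"tx": -0.011, "ty": 0.06, "tz": 0, "spin": 19},
    {"tx": -0.016, "ty": 0.09, "tz": 0, "spin": 27},
    {"tx": -0.021, "ty": 0.12, "tz": 0, "spin": 35},
    {"tx": -0.025, "ty": 0.15, "tz": 0, "spin": 43},
    {"tx": -0.028, "ty": 0.17, "tz": 0, "spin": 51},
    {"tx": -0.03, "ty": 0.18, "tz": 0, "spin": 58}
  ]
}}

```text
t: 24.65
ee_pos: [509.3, 102.4, 152.5]
orientation: [-2.497, -1.906, -0.0]
ft_force: [-0.4, 0.3, -0.0]
width: 17.6
grasp_force: 30.0
```

Emit:
{"api": "apply_moves", "payload": {
  "targets": [
    {"tx": 0, "ty": 0.001, "tz": 0, "spin": 4},
    {"tx": 0, "ty": 0.0015, "tz": 0, "spin": 7.5},
    {"tx": 0, "ty": 0.0015, "tz": 0, "spin": 7.5},
    {"tx": 0, "ty": 0.0015, "tz": 0, "spin": 7.5},
    {"tx": 0, "ty": 0.0015, "tz": 0, "spin": 7.5},
    {"tx": 0, "ty": 0.0015, "tz": 0, "spin": 7.5},
    {"tx": 0, "ty": 0.0015, "tz": 0, "spin": 7.5},
    {"tx": 0, "ty": 0.0015, "tz": 0, "spin": 7.5}
  ]
}}

```text
t: 25.45
ee_pos: [509.7, 102.1, 152.1]
orientation: [-2.375, -2.056, 0.0]
ft_force: [0.5, -0.8, -0.5]
width: 17.7
grasp_force: 30.0
```

```bash
python3 - <<'E'
from h import *
o=ctrl.get_obs();r=o["orientation"];print(o["t"],np.round(o["ee_pos"],1),np.round(r,3),"yaw y",np.degrees(2*np.arctan2(r[1],r[0]))-90,o["width"],o["grasp_force"],o["ft_force"])
save("wrist","w10.png");save("scene","s10.png");save("top","t10.png")
for c in ("wrist","scene","top"):
  for n in ("gate","beam","tall_cell","window_centre","blocker"):
    print(c,n,[(round(float(q["score"]),2),np.round(q["uv"],1).tolist()) for q in ctrl.pinpoint(n,c)[:2]],[(round(float(q["score"]),2),np.round(q["box"]).tolist()) for q in ctrl.outline_of(n,c)[:1]])
c,s=np.cos(np.radians(81.9)),np.sin(np.radians(81.9))
for cy in (100.6,103.4):
  L=lambda x,y,z:[509.5+c*x-s*y,cy+s*x+c*y,z]
  P=[L(a*88,b*30,8) for a,b in((1,1),(1,-1),(-1,-1),(-1,1))]
  print("gate base",proj("wrist",P).round(1).tolist(),"beam wrist",proj("wrist",[L(0,0,50),L(-40,0,50),L(40,0,50)]).round(1).tolist(),"scene",proj("scene",[L(0,0,50),L(0,0,0)]).round(1).tolist())
x,y,z=o["ee_pos"];print("cell expected: win, origin",proj("scene",[[x,y,z-14.2],[x,y,z-36.2]]).round(1).tolist())
E
```

```text
25.45 [509.7 102.1 152.1] [-2.375 -2.056  0.   ] yaw y -368.22196249640433 17.72341198812679 29.999964237213135 [ 0.5360587  -0.80469885 -0.48836927]
wrist gate [(0.72, [284.6, 191.4])] [(0.59, [255.0, 97.0, 314.0, 237.0])]
wrist beam [(0.97, [287.1, 204.9])] [(0.87, [253.0, 100.0, 315.0, 240.0])]
wrist tall_cell [] [(0.7, [262.0, 211.0, 300.0, 316.0])]
wrist window_centre [(0.7, [284.6, 239.7])] [(0.56, [266.0, 211.0, 304.0, 316.0])]
wrist blocker [] []
scene gate [(0.75, [273.0, 207.2]), (0.65, [278.3, 239.1])] [(0.72, [249.0, 208.0, 304.0, 257.0])]
scene beam [(0.64, [277.7, 222.4])] [(0.66, [250.0, 204.0, 302.0, 257.0])]
scene tall_cell [(0.74, [276.9, 206.0])] [(0.54, [273.0, 183.0, 281.0, 207.0])]
scene window_centre [(0.63, [275.0, 197.9])] [(0.72, [270.0, 179.0, 282.0, 207.0])]
scene blocker [(0.97, [211.2, 268.9]), (0.22, [316.2, 208.1])] [(0.63, [188.0, 225.0, 230.0, 277.0])]
top gate [] [(0.9, [258.0, 188.0, 332.0, 221.0])]
top beam [] [(0.89, [258.0, 195.0, 332.0, 221.0])]
top tall_cell [] []
top window_centre [] []
top blocker [(0.89, [162.1, 193.0]), (0.73, [151.4, 188.1])] [(0.66, [148.0, 162.0, 174.0, 220.0])]
gate base [[252.9, 105.3], [314.6, 105.2], [310.0, 265.8], [258.0, 265.9]] beam wrist [[283.9, 204.6], [283.9, 243.7], [283.8, 161.8]] scene [[277.6, 223.9], [277.4, 238.7]]
gate base [[252.4, 102.3], [314.2, 102.2], [309.7, 263.7], [257.6, 263.7]] beam wrist [[283.5, 201.7], [283.5, 241.1], [283.4, 158.7]] scene [[277.1, 224.3], [276.9, 239.2]]
cell expected: win, origin [[277.5, 196.6], [277.4, 203.7]]
```

```bash
python3 - <<'E'
import cv2,numpy as np
g=cv2.cvtColor(cv2.imread("pics/w10.png"),cv2.COLOR_BGR2GRAY)
for c in (262,283,306): print("col",c,"rows 90..115",g[90:116,c].tolist())
for r in (108,130,150,180,200,225): print("row",r,"cols 244..324",g[r,244:324].tolist())
E
```

```text
col 262 rows 90..115 [169, 169, 168, 169, 168, 168, 168, 168, 168, 168, 168, 168, 168, 166, 162, 160, 164, 165, 161, 155, 155, 154, 154, 153, 153, 154]
col 283 rows 90..115 [168, 168, 168, 168, 168, 168, 168, 163, 147, 110, 66, 44, 41, 40, 39, 40, 39, 39, 38, 39, 40, 49, 66, 81, 88, 88]
col 306 rows 90..115 [168, 168, 168, 169, 168, 169, 168, 169, 168, 168, 168, 168, 168, 165, 159, 155, 162, 165, 160, 152, 152, 154, 154, 155, 155, 155]
row 108 cols 244..324 [168, 168, 168, 168, 168, 168, 168, 168, 164, 160, 161, 165, 167, 168, 168, 169, 168, 166, 161, 157, 154, 153, 154, 155, 156, 156, 157, 156, 156, 156, 156, 155, 146, 118, 75, 37, 24, 27, 32, 38, 41, 39, 34, 27, 23, 17, 30, 66, 102, 117, 123, 131, 144, 153, 155, 156, 156, 156, 155, 155, 156, 156, 160, 164, 166, 168, 168, 168, 168, 167, 166, 166, 166, 167, 168, 168, 168, 168, 168, 168]
row 130 cols 244..324 [168, 168, 168, 168, 168, 168, 168, 167, 168, 164, 158, 161, 166, 168, 168, 167, 167, 163, 159, 160, 166, 167, 168, 168, 168, 168, 168, 167, 166, 153, 120, 79, 60, 61, 67, 71, 76, 79, 83, 86, 86, 84, 78, 67, 56, 49, 47, 42, 40, 4
[... 1085 characters left out ...]
 132, 131, 131, 131, 130, 130, 130, 132, 132, 133, 132, 132, 131, 131, 130, 131, 131, 132, 133, 133, 132, 129, 130, 130, 130, 128, 129, 129, 128, 127, 127, 129, 129, 130, 130, 132, 131, 130, 131, 131, 132, 132, 131, 130, 129, 130, 132, 130, 127, 129, 136, 140, 142, 143, 142, 142, 141, 141, 140, 140, 140]
row 225 cols 244..324 [138, 138, 138, 138, 138, 137, 138, 137, 138, 137, 136, 136, 133, 127, 126, 129, 129, 129, 129, 129, 128, 128, 128, 127, 123, 108, 88, 74, 69, 66, 66, 75, 86, 94, 95, 95, 95, 96, 95, 95, 96, 96, 95, 96, 96, 95, 95, 90, 82, 69, 66, 69, 73, 94, 125, 141, 143, 141, 136, 134, 134, 133, 131, 132, 132, 130, 124, 122, 130, 136, 139, 139, 138, 139, 139, 139, 139, 139, 139, 139]
```

```bash
python3 - <<'E'
from h import *
g=cv2.cvtColor(cv2.imread("pics/s10.png"),cv2.COLOR_BGR2GRAY).astype(int)
g9=cv2.cvtColor(cv2.imread("pics/s3.png"),cv2.COLOR_BGR2GRAY)
c,s=np.cos(np.radians(81.9)),np.sin(np.radians(81.9))
for u in (0,36):
  z0=152.1-36.2+(72 if u else 0)
  P=[[509.7+c*a*15-s*b*9,102.1+s*a*15+c*b*9,z0] for a,b in((1,1),(1,-1),(-1,-1),(-1,1))]
  print("z",z0,proj("scene",P).round(1).tolist())
for r in range(180,216,2): print(r,g[r,264:296].tolist())
h=cv2.cvtColor(cv2.imread("pics/w10.png"),cv2.COLOR_BGR2GRAY)
P=[[509.7+c*a*15-s*b*9,102.1+s*a*15+c*b*9,z] for z in(188,115.9) for a,b in((1,1),(1,-1),(-1,-1),(-1,1))]
print("wrist pred",proj("wrist",P).round(1).tolist())
for r in (245,275,290): print(r,h[r,255:315].tolist())
print("cols 284",h[205:330:3,284].tolist(),h[205:330:3,273].tolist())
E
```

```text
z 115.89999999999999 [[276.9, 206.9], [271.6, 204.9], [277.9, 200.6], [283.3, 202.5]]
z 187.89999999999998 [[277.2, 183.2], [271.6, 181.4], [278.2, 177.3], [283.7, 179.1]]
180 [159, 158, 158, 156, 159, 147, 99, 18, 28, 30, 54, 96, 113, 95, 94, 42, 32, 32, 34, 26, 27, 19, 100, 151, 151, 150, 144, 126, 98, 76, 76, 90]
182 [134, 148, 151, 148, 153, 155, 132, 32, 65, 88, 96, 107, 107, 113, 99, 43, 32, 31, 25, 26, 27, 47, 103, 148, 144, 117, 82, 80, 75, 87, 135, 169]
184 [157, 156, 160, 154, 148, 138, 98, 28, 59, 75, 64, 71, 76, 81, 67, 37, 26, 30, 30, 36, 24, 66, 106, 105, 72, 79, 78, 92, 134, 169, 171, 170]
186 [160, 158, 160, 160, 158, 157, 128, 27, 58, 75, 70, 69, 72, 77, 69, 38, 24, 27, 27, 25, 30, 65, 88, 77, 91, 137, 171, 172, 169, 172, 170, 172]
188 [143, 144, 153, 156, 155, 157, 128, 35, 58, 77, 67, 70, 71, 75, 68, 37, 30, 27, 26, 19, 28, 53, 94, 138, 171, 171, 172, 174, 171, 171, 171, 172]
190 [158, 156, 157, 156, 149, 131, 99, 29, 53, 77, 65, 70, 71, 76, 70, 39, 36, 25, 27, 35, 31, 66, 132, 169, 173, 171, 173, 172, 174, 170, 170, 170]
192 [157, 156, 148, 128, 112, 134, 132, 93,
[... 2377 characters left out ...]
 17, 19, 21, 20, 19, 19, 20, 20]
290 [20, 21, 18, 19, 17, 13, 10, 10, 9, 25, 69, 109, 128, 134, 134, 127, 113, 111, 122, 129, 131, 130, 131, 132, 131, 132, 131, 131, 132, 132, 131, 130, 131, 131, 130, 132, 132, 131, 130, 125, 116, 113, 123, 132, 134, 132, 120, 87, 46, 16, 6, 8, 10, 16, 17, 21, 21, 19, 18, 21]
cols 284 [130, 130, 117, 79, 93, 95, 96, 95, 96, 95, 95, 95, 95, 95, 95, 68, 50, 53, 65, 101, 125, 131, 132, 132, 131, 132, 131, 131, 131, 131, 131, 131, 131, 131, 129, 117, 157, 164, 63, 29, 41, 38] [131, 133, 128, 74, 70, 69, 66, 66, 66, 65, 62, 61, 60, 59, 57, 54, 54, 55, 55, 98, 120, 122, 123, 124, 123, 123, 122, 122, 121, 122, 122, 121, 120, 120, 117, 116, 156, 164, 65, 27, 42, 38]
```

Cell corners match predictions within half a pixel in both the scene and wrist views. Lowering 88 mm into the beam.

Emit:
{"api": "apply_moves", "payload": {
  "targets": [
    {"tx": 0, "ty": -0.0005, "tz": -0.01, "spin": 0},
    {"tx": 0, "ty": -0.0005, "tz": -0.026, "spin": 0},
    {"tx": 0, "ty": -0.0005, "tz": -0.044, "spin": 0},
    {"tx": 0, "ty": -0.0005, "tz": -0.06, "spin": 0},
    {"tx": 0, "ty": -0.0005, "tz": -0.074, "spin": 0},
    {"tx": 0, "ty": -0.0005, "tz": -0.083, "spin": 0},
    {"tx": 0, "ty": -0.0005, "tz": -0.088, "spin": 0},
    {"tx": 0, "ty": -0.0005, "tz": -0.088, "spin": 0}
  ]
}}

```text
t: 27.9
ee_pos: [509.5, 101.6, 63.6]
orientation: [-2.374, -2.057, 0.001]
ft_force: [-0.2, -0.5, -1.1]
width: 17.8
grasp_force: 30.0
```

Emit:
{"api": "apply_moves", "payload": {
  "targets": [
    {"tx": 0, "ty": 0, "tz": 0, "spin": 0},
    {"tx": 0, "ty": 0, "tz": 0, "spin": 0},
    {"tx": 0, "ty": 0, "tz": 0, "spin": 0},
    {"tx": 0, "ty": 0, "tz": 0, "spin": 0},
    {"tx": 0, "ty": 0, "tz": 0, "spin": 0},
    {"tx": 0, "ty": 0, "tz": 0, "spin": 0},
    {"tx": 0, "ty": 0, "tz": 0, "spin": 0},
    {"tx": 0, "ty": 0, "tz": 0, "spin": 0}
  ]
}}

```text
t: 28.7
ee_pos: [509.8, 101.7, 64.2]
orientation: [-2.375, -2.057, -0.0]
ft_force: [-0.4, 0.7, -0.2]
width: 17.8
grasp_force: 30.0
```

```bash
python3 - <<'E'
from h import *
o=ctrl.get_obs();r=o["orientation"];print(o["t"],np.round(o["ee_pos"],2),"yaw y",np.degrees(2*np.arctan2(r[1],r[0]))+270,o["width"],o["grasp_force"],o["ft_force"],np.abs(o["qvel"]).max())
im=save("scene","s11.png");save("wrist","w11.png");g=cv2.cvtColor(im,cv2.COLOR_RGB2GRAY)
c,s=np.cos(np.radians(81.9)),np.sin(np.radians(81.9));x,y,z=o["ee_pos"]
print("pred bottom",proj("scene",[[x+c*a*15-s*b*9,y+s*a*15+c*b*9,z-36.2] for a,b in((1,1),(1,-1),(-1,-1),(-1,1))]).round(1).tolist())
for q in range(226,246,2): print(q,g[q,264:292].tolist())
for n in ("window_centre","blocker","short_cell"): print(n,[(round(float(q["score"]),2),np.round(q["uv"],1).tolist()) for q in ctrl.pinpoint(n,"scene")[:2]])
print(proj("scene",[[509.5,101.6,50]]))
h=cv2.cvtColor(cv2.imread("pics/w11.png"),cv2.COLOR_BGR2GRAY)
L=lambda a,b,z:[509.5+c*a-s*b,101.6+s*a+c*b,z]
print("gate pred wrist: base far corners, lens+",proj("wrist",[L(88,30,8),L(88,-30,8),L(40,30,8),L(40,-30,8),L(40,0,59)]).round(1).tolist())
for rr in (70,110,150,180,200): print(rr,h[rr,225:345:1].tolist())
E
```

```text
28.7 [509.77 101.71  64.18] yaw y -8.197713810501511 17.752763595231265 29.999850690364838 [-0.38820663  0.66795817 -0.20449803] 0.001258297808073629
pred bottom [[276.7, 234.0], [271.5, 231.9], [277.7, 227.3], [282.9, 229.3]]
226 [78, 87, 90, 97, 90, 95, 132, 146, 109, 76, 68, 69, 74, 77, 76, 75, 77, 76, 74, 76, 72, 67, 64, 67, 68, 70, 66, 64]
228 [69, 66, 63, 65, 67, 81, 89, 91, 91, 72, 69, 70, 75, 78, 75, 79, 74, 74, 77, 91, 105, 98, 87, 81, 78, 73, 71, 67]
230 [81, 79, 76, 72, 67, 70, 66, 68, 73, 72, 76, 83, 88, 80, 76, 76, 75, 82, 86, 97, 104, 106, 108, 105, 105, 105, 101, 89]
232 [56, 67, 81, 79, 68, 69, 68, 71, 72, 80, 83, 86, 88, 79, 78, 85, 99, 106, 106, 105, 110, 105, 106, 106, 108, 107, 103, 104]
234 [63, 59, 56, 65, 71, 63, 66, 68, 75, 97, 103, 102, 104, 98, 102, 104, 105, 106, 104, 106, 104, 104, 106, 106, 105, 106, 104, 102]
236 [48, 36, 46, 60, 59, 59, 67, 70, 79, 94, 104, 101, 102, 106, 104, 105, 109, 105, 107, 105, 102, 104, 107, 105, 105, 107, 102, 94]
238 [54, 58, 66, 70, 65, 69, 67, 71, 80, 94, 101, 104, 103, 105, 102, 106, 105, 105, 105, 105, 103, 107, 104, 106, 
[... 2899 characters left out ...]
 130, 132, 133, 132, 133, 132, 132, 131, 132, 132, 132, 131, 131, 132, 132, 131, 130, 132, 130]
200 [134, 133, 133, 133, 133, 133, 134, 133, 133, 134, 134, 134, 134, 134, 133, 132, 133, 132, 131, 127, 117, 114, 119, 124, 126, 127, 128, 128, 128, 127, 128, 128, 126, 126, 126, 127, 127, 127, 127, 128, 128, 128, 128, 128, 127, 128, 126, 125, 124, 126, 126, 125, 124, 126, 127, 129, 128, 127, 127, 126, 126, 127, 127, 126, 125, 124, 124, 123, 123, 123, 123, 124, 124, 124, 124, 125, 125, 125, 127, 128, 127, 126, 125, 124, 125, 127, 127, 127, 126, 126, 125, 123, 124, 125, 126, 127, 123, 117, 115, 124, 130, 134, 133, 133, 133, 133, 132, 132, 133, 132, 133, 132, 133, 133, 133, 133, 134, 133, 135, 135]
```

Everything lines up: lens barrel centre column 284.3 against cell column 283.8, which is about 0.3 mm. The cell is steady and the blocker is hanging on the hook, so I'm handing in.

```bash
python3 -c "
from workcell import ctrl
print(ctrl.close_job())"
```

```text
the job is handed in; nothing more can be done
None
```

The job is handed in at about 29 s: the blocker hangs by its bail on the hook, and the tall cell, gripped on its frosted faces, is held still and upright in the beam, lined up to about 0.5 mm across it; no verdict was returned.

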